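# Nest a heat-sink angle in its mounting angle and square both up in the jig

### The arm

A 6-joint arm with a two-finger parallel gripper is mounted at the origin on the work surface. World frame = base frame: x ahead of the robot, y to its left, z up, the work surface at z = 0. Lengths are in m, angles in degrees, forces in N, time in s.
With the tool pointing down it reaches from about 0.4 to 0.825 m from the base axis. Payload 7 kg.
Tool frame: the origin (TCP) lies on the centre line of the jaws, within the pads' length; the fingertips stand 8 mm ahead of it and the grasp point (between the pads) lies 11 mm behind it (r.tcp_to_tips is the distance from the TCP to the fingertips, in m); z points along the fingers, y is the direction in which the jaws open and shut (so a half turn about z gives the same grasp; the last joint's range is limited). The gripper opens to 88 mm and grips with 3 to 60 N. Pads are 19 mm wide; open, the fingers measure 130 mm over their backs; the gripper's body (78 mm by 193 mm) begins 47 mm behind the grasp point.
Start: joints at [81.767, 20.546, 0.682, 0, -70.136, -16.507], TCP at [0.282, 0.613, 0.235] pointing down, gripper open.
Joint ranges: [-176.03, 176.03], [-82.01, 121.73], [-58.28, 71.71], [-173.87, 95.51], [-174.79, -0.11], [-173.66, 173.66]. Speed limits (degrees/s): [136.94, 136.94, 172.46, 180, 180, 180].

### API

Orientations are given as [roll, pitch, yaw] about the fixed x, y, z axes, in that order (R = Rz(yaw) Ry(pitch) Rx(roll)).
In Python, from plant import r gives the robot as it stands.
- The arm moves only by the tool drive_tool, never from a script. Its argument "plan" is text: rows parted by semicolons, each of 4 numbers parted by spaces: the shift along the tool's x, y, z in cm, then the turn about the tool's z in rad. A call has 1 to 8 rows; each row is the pose to reach, as a shift and turn from the pose commanded when the call began, along the tool's axes at that moment; what a row does not reach only later rows make up. A row lasts 1/8 s, in which the tool goes at most 62.5 mm and 10.7 degrees, less where a joint would pass 70% of its speed; a pose out of reach is approached as far as the arm can. A call with a gripper value outside its range is refused whole. "fingers" is the closure, from -1 (fully open) to 1 (shut), set as the call begins (left out, the last holds). The fingers move at their own pace and stop on an object; "squeeze" is the grip in N (left out, the last holds). Time passes only in rows, so rows that repeat a pose let the fingers close. It gives the time, the measured TCP pose, the force and the opening at its end, in the units of the state.
- r.get_state(): the state, without advancing time (a new reading comes with each control period).
- r.capture(name): name is "scene" or "top" or "wrist"; returns a dict with "frame" (420x560x3 uint8, red, green, blue), "fovy" (degrees; the focal length in pixels is half the picture's height over the tangent of half this angle, whatever the lens; pixels are square), "cx", "cy" (the principal point, pixels), "rvec" (rotation vector, rad) and "tvec" (3), from world to camera coordinates, as OpenCV has them. Camera axes: x right, y down, z forward; pixel columns grow to the right and rows downward; lengths in m; the calibration is good to about 2 mm. A picture is of the moment at which its call begins. There is no depth.
- r.close_job(): hands the job in, once; it reports no verdict.
The state is a dict: "time_s": time; "joints": joint angles; "qd": joint speeds; "joint_torque": joint torques, N m; "tcp_pos": TCP position; "eef_rot": TCP orientation; "contact_force": force on the tool from outside, world axes, zero at the start; "moment": the same for the moment, N m; "gripper_width": finger opening in m.
Only numpy, scipy, OpenCV 4.12 (cv2) and the standard library are available. Lean on these libraries where they do the work, as an engineer would, in place of code of your own. Each camera call takes 0.05 s, during which the arm holds its last target. There are 200 camera calls.

### The job

Lay the long thick aluminium angle gently into the thin angle that lies in the V jig, corner into corner with the legs lying along each other. Then bring both home to the jig's end stop, ends flush, so that the stop's sprung contact stays pressed right in; feel for the stop rather than ramming it, and leave everything else on the bench alone.

Things in the scene. Friction and masses are not known exactly. Their poses are not given: they have to be found in the camera images.
- inner: The part to lay in: bare aluminium angle, 140 mm long, two equal legs 66 mm wide (outside) and 8 mm thick at 90 degrees, about 0.30 kg. It starts as an L, one leg flat, one upright. Origin: on the outer corner edge, mid-length. x along the edge, y along the flat leg (roughly away from the robot at the start), z up the upright leg. Either end may go to the stop.
- outer: Thin aluminium angle loose in the jig's V, corner down, legs up at 45 degrees: 140 mm long, equal legs 36 mm wide (outside), 5 mm thick, about 0.12 kg. Origin: on its outer corner edge (lowest line), mid-length; x along the edge as the jig's x, z up. Nested, the thick angle's edge lies 7 mm above this one's and its legs stand out 35 mm beyond. It starts 12 to 46 mm short of the stop.
- jig: Fixed steel jig: base 205 x 110 x 10 mm, V trough along its x. Origin: on the bench under the trough; z up; x points away from the end stop. The V's bottom is 30 mm up; its 45 degree walls are 30 mm wide; it runs from x = -55 to +45 mm, so both angles overhang its +x end, where they can be pushed. The stop's face, a fixed upright plate 70 mm wide up to z = 86, is set anew each time between x = -82 and -60 mm.
- contact (a joint): Brass contact button, 12 mm across, 46 mm above the bench, that stands 6 mm out of the end stop's face towards the thick angle's end. 0: out; 0.006 m: pressed flush with the face by a part that rests on it. Its spring is weak (0.5 N), the face behind it is hard. Sliding both angles along the V takes up to about 8 N, the face then stops them dead.
- short: A spare aluminium angle that is not wanted: 85 mm long, legs 50 mm wide and 8 mm thick, lying as an L like the long one. It and the long one may have exchanged places. Origin and axes as the long one's.
- meter: Black hand-held meter, 150 x 78 x 34 mm, lying on its back. Origin: centre of its underside.
- tape: Roll of red tape lying flat, 56 mm across, 19 mm high. Origin: centre of its underside.
- adapter: Black plug-in power adapter, about 105 x 50 x 36 mm. Origin: underside, near its middle.
- board: Green circuit board, 80 x 110 mm, lying flat, about 15 mm high with its parts. Origin: centre of its underside.
- driver: Screwdriver with a black handle, lying on the bench. Origin: underside, near its middle.
There are look-alikes about, which are no part of the job. Leave any orange or red look-alike of the inner alone.

How it is judged:
By the outcome, as a careful person would: the job done as asked, in the order asked, and still so for the second after the job is handed in, with the robot touching nothing.
It also fails if it takes over 48 s, if anything falls off the work surface, if the arm or the gripper's body presses on something with over 40 N, if the wrist force passes 120 N, or if a joint passes its speed limit or range.

## Working session

There is one attempt and no reset: what is moved stays moved. The work goes in short steps, Python scripts to look and compute and a tool call to move; the robot and the scene stay as the last step left them, time stands still between calls to the robot, and variables do not carry over. Pictures are saved under pics/ and viewed, about 8 in all and at most 12, crops included, and the job is handed in when it is done.

Besides the shell and the picture viewer there is one more tool, called after "Request:" by a JSON object that holds its "api" and its "payload". drive_tool: Moves the arm, as the interface text tells. Its arguments: {"type":"object","properties":{"plan":{"type":"string"},"fingers":{"type":"number"},"squeeze":{"type":"number"}},"required":["plan"]}

```bash
mkdir -p pics; ls
python3 - <<'E'
from plant import r
import cv2
for n in("scene","top"):
    c=r.capture(n); cv2.imwrite(f"pics/{n}0.png",cv2.cvtColor(c["frame"],cv2.COLOR_RGB2BGR)); print(n,{k:v for k,v in c.items() if k!="frame"})
print(r.get_state(), r.tcp_to_tips)
E
```

```text
pics
scene {'fovy': 52.33064043803499, 'cx': 282.8071962226787, 'cy': 213.29715263045313, 'rvec': array([ 0.87986396,  2.52448082, -1.09002778]), 'tvec': array([ 0.43872478, -0.18889341,  1.3365648 ])}
top {'fovy': 46.860474251141774, 'cx': 286.98323509790316, 'cy': 208.01880402395864, 'rvec': array([ 2.12684591, -2.16502019,  0.17160462]), 'tvec': array([-0.0231814 ,  0.56465043,  1.3689045 ])}
{'time_s': 0.1, 'joints': array([ 8.17668276e+01,  2.05872247e+01,  6.39522655e-01, -1.75132169e-02,
       -7.01353814e+01, -1.65067551e+01]), 'qd': array([ 0.01940126, -0.11955807,  0.25597119,  0.07175926, -0.08271077,
        0.01903453]), 'joint_torque': array([-1.93816755e-03, -5.84162521e+01,  2.93751901e+01,  7.01558813e+00,
        1.02028847e-02, -4.54539088e-05]), 'tcp_pos': array([0.28233691, 0.61265497, 0.23372206]), 'eef_rot': array([ 1.79915662e+02, -7.82260542e-03, -2.47458847e+01]), 'contact_force': array([ 0.60109511, -0.16598855, -0.20477046]), 'moment': array([-0.01580331, -0.00389488,  0.03536885]), 'gripper_width': 0.08767005658887368} 0.008
```

View pics/scene0.png

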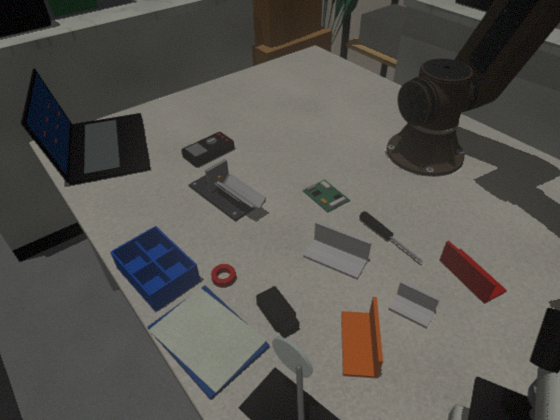

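View pics/top0.png

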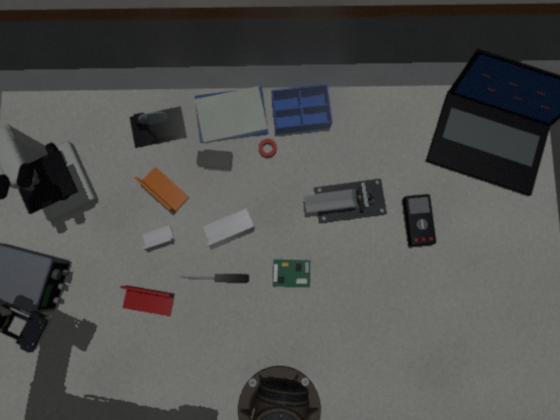

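The scene view has the long inner at (338,250) and the short spare at (414,304), with the jig at (235,190). In the top view the inner is at (229,227), the spare at (158,238) and the jig at (345,201), with its stop at the right, (368,195). I'll cast rays from these for a coarse approach.

```bash
cat > h.py <<'E'
import numpy as np, cv2
from plant import r
from scipy.spatial.transform import Rotation as Ro
def cam(n,save=None):
    c=r.capture(n); im=cv2.cvtColor(c["frame"],cv2.COLOR_RGB2BGR)
    if save: cv2.imwrite(save,im)
    f=210/np.tan(np.radians(c["fovy"]/2)); c["K"]=np.array([[f,0,c["cx"]],[0,f,c["cy"]],[0,0,1]])
    c["R"]=cv2.Rodrigues(c["rvec"])[0]; c["C"]=-c["R"].T@c["tvec"]; c["im"]=im
    return c
def ray(c,uv,z=0.,):
    d=c["R"].T@np.linalg.inv(c["K"])@np.r_[uv,1.]; return c["C"]+d*(z-c["C"][2])/d[2]
def proj(c,P):
    return cv2.projectPoints(np.float64(P).reshape(-1,1,3),c["rvec"],c["tvec"],c["K"],None)[0][:,0]
def totool(d):  # world shift (m) -> tool axes cm
    return Ro.from_euler("xyz",r.get_state()["eef_rot"],degrees=True).inv().apply(d)*100
E
python3 - <<'E'
from h import *
c=cam("top"); print("C",c["C"])
hsv=cv2.cvtColor(c["im"],cv2.COLOR_BGR2HSV)
for (u,v,n) in((229,227,"inner"),(158,238,"short"),(332,202,"outer"),(349,200,"jig")): print(n,c["im"][v,u],ray(c,(u,v),.03).round(3))
m=cv2.inRange(hsv,(0,0,150),(180,40,255)); m[:, :140]=0; m[:200]=0;m[250:]=0;m[:,270:]=0
for q in cv2.findContours(m,0,2)[0]:
    if cv2.contourArea(q)>150:
        b=cv2.minAreaRect(q); B=cv2.boxPoints(b); print(b,[ray(c,p,.0)[:2].round(3) for p in B])
w=cam("wrist","pics/w0.png"); print("w",w["C"],w["fovy"],w["R"].round(2),r.get_state()["tcp_pos"])
x0=c["im"][150:260,190:400]; cv2.imwrite("pics/t1.png",cv2.resize(x0,None,fx=3.8,fy=3.8,interpolation=cv2.INTER_CUBIC))
E
```

```text
C [ 0.35068344 -0.02038523  1.43870518]
inner [132 131 131] [0.513 0.137 0.03 ]
short [129 128 127] [0.484 0.343 0.03 ]
outer [96 95 94] [ 0.582 -0.166  0.03 ]
jig [95 93 92] [ 0.587 -0.217  0.03 ]
w [0.35293035 0.5805517  0.38347635] 66.38694544309047 [[-0.42 -0.91  0.  ]
 [-0.87  0.4   0.29]
 [-0.26  0.12 -0.96]] [0.28240751 0.61275383 0.23398197]
```

View pics/t1.png

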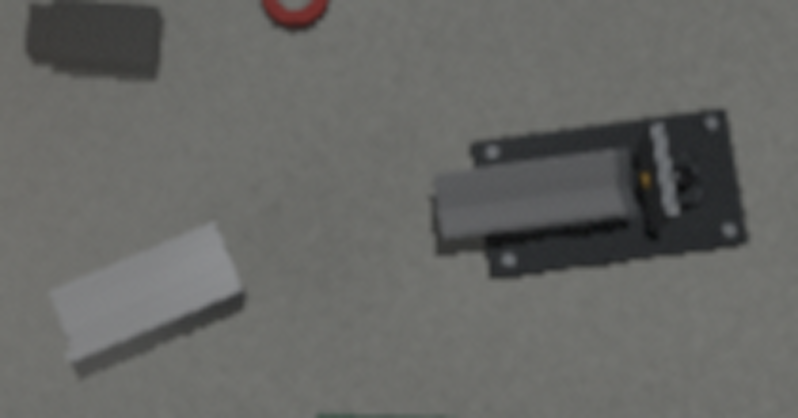

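The crop shows the inner's upright leg on the robot side, with its top edge from about (72,350) to (240,283). The jig's stop is at the right, around (660,170), and the outer runs from (435,205) to (630,188). Next I'll move over the inner.

Run:
```python
from h import *
c=cam("top"); g=lambda u,v,z: ray(c,(190+u/3.8,150+v/3.8),z)
a,b=g(72,350,.066),g(240,283,.066); print(a,b,np.degrees(np.arctan2(*(b-a)[1::-1])), np.linalg.norm(b-a))
j0,j1=g(435,205,.037),g(630,188,.037); print(j0,j1,np.degrees(np.arctan2(*(j1-j0)[1::-1])), "stop",g(655,172,.086))
s=r.get_state(); t=np.r_[((a+b)/2)[:2],.235]; print(t,totool(t-s["tcp_pos"]),s["eef_rot"])
```

```text
[0.46680616 0.18977344 0.066     ] [0.51487449 0.06423731 0.066     ] -69.04793631259814 0.13442426703559274
[ 0.5762564  -0.08475282  0.037     ] [ 0.5869634  -0.23579977  0.037     ] -85.94535946334122 stop [ 0.59049908 -0.24744009  0.086     ]
[0.49084032 0.12700537 0.235     ] [39.26215697 35.39938193 -0.05684833] [ 1.79955501e+02 -4.73485345e-03 -2.47430533e+01]
```

Request:
{"api": "drive_tool", "payload": {"plan": "4 3.6 0 0.1; 9 8.2 0 0.22; 14 12.7 0 0.36; 19 17.2 0 0.5; 24 21.7 0 0.62; 29 26.2 0 0.72; 33.5 30.3 0 0.77; 37.5 33.8 0 0.77", "fingers": -1}}

```text
time_s: 1.25
tcp_pos: [0.4766, 0.1596, 0.2349]
eef_rot: [-180.0, 0.0, -68.9]
contact_force: [1.4, 1.0, 0.1]
gripper_width: 0.0875
```

Run:
```python
from h import *
w=cam("wrist","pics/w1.png"); s=r.get_state(); print(s["time_s"],s["tcp_pos"],s["eef_rot"],np.abs(s["qd"]).max(),w["C"],w["rvec"],w["tvec"])
```

```text
1.3 [0.47784789 0.15431937 0.2347628 ] [ 1.79965879e+02 -7.55296084e-02 -6.90034308e+01] 9.8630227034032 [0.50414869 0.0870123  0.38455915] [-0.56004646  3.00401281  0.44573269] [ 0.5017599  -0.01544728  0.39701532]
```

View pics/w1.png

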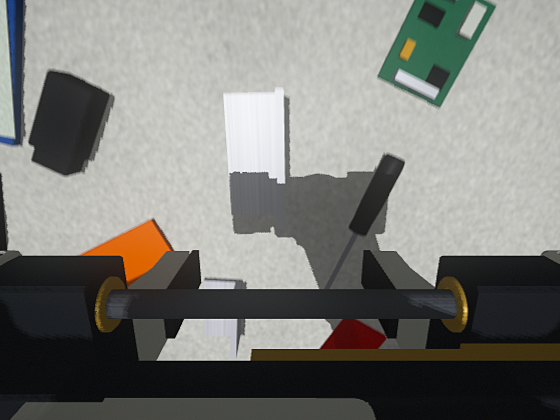

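The wrist view shows the inner at (225–285, 90–235). The upright leg's bright top strip lies at u≈275–285, v 88–183, and the near end is in the gripper's shadow. I'll measure its edges.

```bash
cat > m.py <<'E'
from h import *
import pickle
im=cv2.imread("pics/w1.png"); g=im[:,:,1].astype(float)
c=dict(rvec=np.array([-0.56004646,3.00401281,0.44573269]),tvec=np.array([0.5017599,-0.01544728,0.39701532]))
f=210/np.tan(np.radians(66.38694544309047/2)); w=cam("wrist"); c["K"]=w["K"]; c["R"]=cv2.Rodrigues(c["rvec"])[0]; c["C"]=-c["R"].T@c["tvec"]
for v in (96,110,125,140,155,170): print(v,g[v,266:294].astype(int))
print("col280",g[80:100,280].astype(int)); print("col250",g[84:104,250].astype(int)); print("col250b",g[222:244,250].astype(int)); print("row150L",g[150,216:234].astype(int));
E
python3 m.py
```

```text
96 [241 240 240 241 242 242 243 240 243 239 237 237 237 237 237 238 243 213
 143 150 163 182 184 180 193 201 201 203]
110 [240 238 239 238 240 242 242 240 241 239 237 237 237 236 236 236 241 235
 146 103 111 109 101 146 198 206 206 203]
125 [239 238 238 236 238 240 242 240 238 238 235 235 234 234 234 235 238 246
 161 102 108 109 103 175 209 208 206 206]
140 [236 236 235 234 235 238 240 239 234 236 234 232 232 233 232 232 234 245
 166 101 107 113 108 125 198 208 206 201]
155 [233 234 233 231 231 233 236 237 234 232 231 230 229 229 229 229 231 241
 176 105 104 105 100 123 196 209 202 204]
170 [234 234 232 229 227 229 232 232 232 230 229 227 226 226 227 226 227 235
 193 118  99 106 100 127 202 210 202 199]
col280 [201 199 201 198 198 198 198 214 223 229 234 239 238 238 238 236 237 237
 237 236]
col250 [198 196 197 197 198 200 199 199 219 224 233 237 242 242 242 241 242 242
 242 242]
col250b [ 99  96  96  98  98  99 101 101 102 101  95  99 194 206 200 198 197 198
 201 203 204 204]
row150L [205 207 206 204 202 197 197 196 200 202 198 234 241 237 232 233 236 235]
```

```bash
cat >> m.py <<'E'
print("----")
a,b=ray(c,(283.8,96),.066),ray(c,(284.4,170),.066); yaw=np.arctan2(*(a-b)[1::-1]); print(a,b,np.degrees(yaw))
F,N,T=ray(c,(250,92.5),.008),ray(c,(250,233.7),.008),ray(c,(280,87.5),.066)
u=np.array([np.cos(yaw),np.sin(yaw)]); n=np.array([np.sin(yaw),-np.cos(yaw)])*-1
for p in(F,N,T,a,b,ray(c,(226.5,150),.008)): print(p.round(4),"along",p[:2]@u,"across",p[:2]@n)
mid=(F[:2]@u+N[:2]@u)/2
k=(a[:2]+b[:2])/2@n
for s in(1,-1): pass
P=u*mid+n*(k+.004); print("grasp",P)
s=r.get_state(); print(s["tcp_pos"],s["eef_rot"],totool(np.r_[P,.235]-s["tcp_pos"]), "n",n)
E
python3 m.py | sed -n '/----/,$p'
```

```text
----
[0.50775205 0.07016345 0.066     ] [0.48199001 0.13467849 0.066     ] -68.23227204066846
[0.5444 0.0771 0.008 ] along 0.13027949380016013 across 0.5342229736037628
[0.489  0.2335 0.008 ] along -0.0354727437174103 across 0.5407195899962108
[0.5137 0.0645 0.066 ] along 0.13059909236403971 across 0.5010270854224356
[0.5078 0.0702 0.066 ] along 0.12313677519245309 across 0.4975664620634762
[0.482  0.1347 0.066 ] along 0.05366827482439094 across 0.4975664620634762
[0.5489 0.1458 0.008 ] along 0.0681308811323626 across 0.5638754102337834
grasp [0.48338149 0.14198005]
[0.47682955 0.15879987 0.23461964] [-1.79998920e+02 -1.11484564e-03 -6.91356223e+01] [ 1.80504054 -0.01318082 -0.03800014] n [0.92869485 0.3708448 ]
```

Request:
{"api": "drive_tool", "payload": {"plan": "3.1 0 0 -0.016; 3.1 0 5 -0.016; 3.1 0 10 -0.016; 3.1 0 15 -0.016; 3.1 0 18 -0.016; 3.1 0 19 -0.016; 3.1 0 19 -0.016"}}

```text
time_s: 2.28
tcp_pos: [0.4874, 0.1332, 0.0446]
eef_rot: [180.0, -0.0, -67.9]
contact_force: [0.0, 0.4, 0.8]
gripper_width: 0.0877
```

Request:
{"api": "drive_tool", "payload": {"plan": "0 0 0 0; 0 0 0 0; 0 0 0 0; 0 0 0 0; 0 0 0 0; 0 0 0 0; 0 0 0 0; 0 0 0 0", "fingers": 1, "squeeze": 20}}

```text
time_s: 3.28
tcp_pos: [0.4873, 0.1326, 0.0445]
eef_rot: [180.0, -0.0, -67.9]
contact_force: [0.1, -0.8, 0.9]
gripper_width: 0.0131
```

Request:
{"api": "drive_tool", "payload": {"plan": "0 0 0 0; 0 0 0 0; 0 0 0 0; 0 0 -0.5 0; 0 0 -2 0; 0 0 -5 0; 0 0 -9 0; 0 0 -13 0"}}

```text
time_s: 4.28
tcp_pos: [0.4869, 0.1324, 0.1767]
eef_rot: [-180.0, 0.0, -67.9]
contact_force: [1.4, 0.8, -3.5]
gripper_width: 0.008
```

Request:
{"api": "drive_tool", "payload": {"plan": "3 -1.2 -3 0.05; 8 -3.4 -6 0.1; 13.5 -5.7 -9 0.2; 19 -8 -10.5 0.28; 23.5 -10 -10.5 0.315; 26.7 -11.3 -10.5 0.315; 27.7 -11.7 -10.5 0.315; 27.7 -11.7 -10.5 0.315"}}

```text
time_s: 5.28
tcp_pos: [0.6994, -0.0805, 0.2794]
eef_rot: [179.9, 0.0, -86.0]
contact_force: [-0.2, 0.8, -3.6]
gripper_width: 0.008
```

Run:
```python
from h import *
import pickle
for i in range(3): r.capture("wrist")
w=cam("wrist","pics/w2.png"); s=r.get_state(); pickle.dump((w,s),open("w2.pkl","wb")); print(s["time_s"],s["tcp_pos"],s["eef_rot"],s["contact_force"],s["gripper_width"],np.abs(s["qd"]).max())
```

```text
5.475 [ 0.69923734 -0.07920048  0.28029852] [-1.79965883e+02  1.38388843e-02 -8.59250964e+01] [ 0.49729909 -0.62723091 -3.34120119] 0.007789435459726764 0.10277282875453349
```

View pics/w2.png

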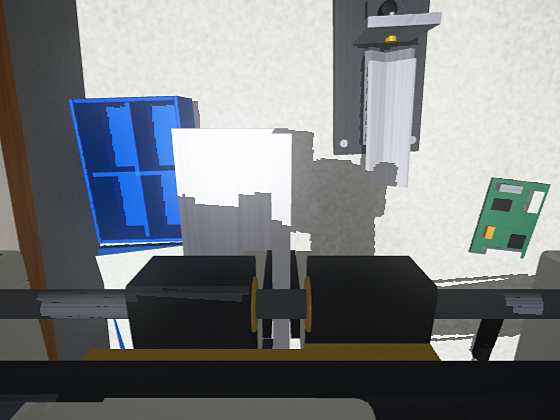

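The part is held (3.4 N). The jig is at the upper right: the outer spans u 365–415 and v 48–186, the stop plate runs from (368,20) to (441,18), and the brass button is at (391,40). I'll take a magnified crop.

Run:
```python
import cv2
im=cv2.imread("pics/w2.png")[0:200,320:460]; cv2.imwrite("pics/w2c.png",cv2.resize(im[:, :],None,fx=4,fy=3,interpolation=cv2.INTER_NEAREST))
```

```text
(no output)
```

View pics/w2c.png

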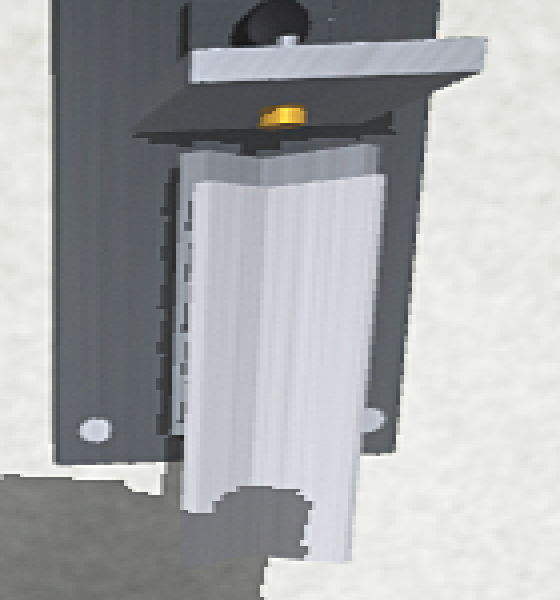

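The crop, at (320+U/4, V/3), shows the outer's stop end with tips at (195,183) and (385,177), and its near end with tips at (180,560) and (350,562). The stop face's top edge runs from (189,82) to (484,71).

```bash
cat > m2.py <<'E'
from h import *
import pickle
w,s=pickle.load(open("w2.pkl","rb"))
g=lambda U,V,z: ray(w,(320+(U-2)/4,(V-1)/3),z)
L0,R0,L1,R1=g(195,183,.0555),g(385,177,.0555),g(180,563,.0555),g(350,563,.0555)
S0,S1=g(189,82,.086),g(484,71,.086)
for n,p in zip("L0 R0 L1 R1 S0 S1".split(),(L0,R0,L1,R1,S0,S1)): print(n,p.round(4))
print("widths",np.linalg.norm(L0-R0),np.linalg.norm(L1-R1),"len",np.linalg.norm(L0-L1),np.linalg.norm(R0-R1),"stopw",np.linalg.norm(S0-S1))
ang=lambda a,b: np.degrees(np.arctan2(*(a-b)[1::-1]))
print("yaw",ang(L0,L1),ang(R0,R1),"perp stop",ang(S0,S1)-90)
v=[g(263,188,.037),g(254,480,.037)]; print("valley",v[0].round(4),v[1].round(4),ang(*v))
print("outer mid",(L0+R0+L1+R1)/4,"stopmid",(S0+S1)/2)
print("inner hand: top edges")
im=w["im"][:,:,1].astype(int)
print("col230",im[118:140,230],"row215",im[180,162:182],im[180,282:300],"col265",im[120:140,265],"col285",im[120:140,285])
E
python3 m2.py
```

```text
L0 [ 0.6148 -0.2189  0.0555]
R0 [ 0.5647 -0.2244  0.0555]
L1 [ 0.5987 -0.0819  0.0555]
R1 [ 0.5482 -0.0855  0.0555]
S0 [ 0.6279 -0.2428  0.086 ]
S1 [ 0.5585 -0.2509  0.086 ]
widths 0.05044548595283091 0.050610084482880346 len 0.13797321090856549 0.13993814224054935 stopw 0.06989593127588116
yaw -83.2748720991255 -83.22948003964744 perp stop -83.397502334944
valley [ 0.5912 -0.2216  0.037 ] [ 0.576  -0.1139  0.037 ] -81.98984565573045
outer mid [ 0.58158393 -0.15267607  0.0555    ] stopmid [ 0.59318962 -0.24685649  0.086     ]
inner hand: top edges
col230 [237 236 235 236 235 234 234 239 241 243 219 255 254 254 253 253 253 253
 254 253 253 254] row215 [134 132 132 132 131 134 136 133 138 136 135 138 135 122 255 255 251 250
 249 247] [249 249 248 248 248 249 249 252 251 176 129 136 136 139 139 140 141 139] col265 [240 239 237 240 240 238 238 236 212 255 255 254 254 253 253 253 253 253
 253 253] col285 [239 239 236 235 237 237 240 247 157 133 139 140 135 193 255 254 252 251
 251 251]
```

Run:
```python
from h import *
import pickle
w,s=pickle.load(open("w2.pkl","rb")); T=s["tcp_pos"]; R=Ro.from_euler("xyz",s["eef_rot"],degrees=True)
for uv,z in(((230,128.5),T[2]-.0445+.008),((265,128.3),T[2]-.0365),((285,133.),T[2]+.0215),((176,180),T[2]-.0365)):
    print(uv,(R.inv().apply(ray(w,uv,z)-T)*1000).round(1))
y=np.radians(-83.3); u=np.array([np.cos(y),np.sin(y)]); n=np.array([-np.sin(y),np.cos(y)])
P=np.r_[u*.2195+n*.548,.135]; s=r.get_state(); print(P,s["tcp_pos"],totool(P-s["tcp_pos"]))
```

```text
(230, 128.5) [ 70.7 -27.7  36.5]
(265, 128.3) [70.8 -8.1 36.5]
(285, 133.0) [ 71.2   2.3 -21.5]
(176, 180) [ 41.4 -60.8  36.5]
[ 0.56986674 -0.15406539  0.135     ] [ 0.69923734 -0.07920048  0.28029852] [ 6.55176002 13.44499745 14.52026634]
```

Request:
{"api": "drive_tool", "payload": {"plan": "1.5 3.5 0 -0.02; 3.5 8 1 -0.046; 5.5 12 3 -0.046; 6.5 13.4 7 -0.046; 6.5 13.4 11.5 -0.046; 6.5 13.4 14 -0.046; 6.5 13.4 14.5 -0.046; 6.5 13.4 14.5 -0.046"}}

```text
time_s: 6.48
tcp_pos: [0.5712, -0.154, 0.1356]
eef_rot: [-179.9, -0.0, -83.3]
contact_force: [0.2, 1.2, -2.5]
gripper_width: 0.008
```

Request:
{"api": "drive_tool", "payload": {"plan": "0 0 1 0; 0 0 2 0; 0 0 2.4 0; 0 0 2.5 0; 0 0 2.6 0; 0 0 2.7 0; 0 0 2.8 0; 0 0 2.8 0"}}

```text
time_s: 7.48
tcp_pos: [0.5707, -0.1544, 0.1066]
eef_rot: [180.0, -0.0, -83.4]
contact_force: [-0.4, 0.5, -3.0]
gripper_width: 0.0083
```

Run:
```python
from h import *
w=cam("wrist","pics/w3.png"); c=cam("scene"); s=r.get_state(); print(s["time_s"],s["tcp_pos"],s["eef_rot"],s["contact_force"],s["moment"],s["gripper_width"])
cv2.imwrite("pics/s3.png",np.hstack([w["im"],cv2.resize(c["im"][130:250,160:300],(490,420),interpolation=cv2.INTER_CUBIC)])[:, 260:])
```

```text
7.575 [ 0.57071777 -0.15443154  0.10661612] [-1.79996004e+02 -2.38308459e-03 -8.33544383e+01] [-0.51401101  0.27618639 -3.76991255] [0.06848298 0.00180334 0.00353633] 0.007964050414492161
```

View pics/s3.png

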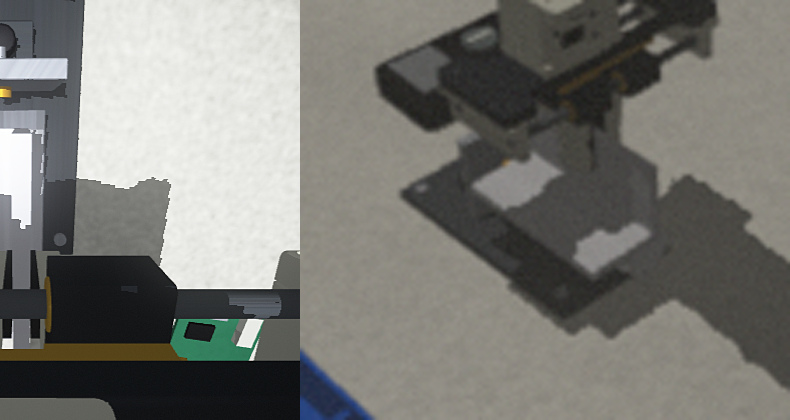

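The composite shows the L held level just above the V mouth. Its robot-side edge sits slightly inside the near tip, and nothing is touching yet (3.8 N, weight only). I'll feel downwards.

Request:
{"api": "drive_tool", "payload": {"plan": "0 0 0.1 0; 0 0 0.2 0; 0 0 0.25 0; 0 0 0.3 0; 0 0 0.3 0"}}

```text
time_s: 8.2
tcp_pos: [0.5707, -0.1544, 0.1037]
eef_rot: [-180.0, -0.0, -83.3]
contact_force: [-1.1, 0.8, -3.0]
gripper_width: 0.008
```

Request:
{"api": "drive_tool", "payload": {"plan": "0 0 0.05 0; 0 0 0.1 0; 0 0 0.15 0; 0 0 0.15 0"}}

```text
time_s: 8.7
tcp_pos: [0.5715, -0.1544, 0.1028]
eef_rot: [-179.9, -0.0, -83.3]
contact_force: [-2.1, 2.1, 5.0]
gripper_width: 0.008
```

Request:
{"api": "drive_tool", "payload": {"plan": "0 0 0 0; 0 0 0 0; 0 0 0 0; 0 0 0 0", "fingers": 0.7, "squeeze": 10}}

```text
time_s: 9.2
tcp_pos: [0.5706, -0.1545, 0.1019]
eef_rot: [180.0, 0.0, -83.4]
contact_force: [0.1, -1.0, -0.9]
gripper_width: 0.013
```

Request:
{"api": "drive_tool", "payload": {"plan": "0 0.2 0 0; 0 0.4 0 0; 0 0.6 0 0; 0 0.8 0 0; 0 1.0 0 0; 0 1.2 0 0; 0 1.2 0 0", "fingers": 0.66}}

```text
time_s: 10.07
tcp_pos: [0.559, -0.1558, 0.1022]
eef_rot: [-180.0, -0.0, -83.3]
contact_force: [1.1, -0.4, -0.8]
gripper_width: 0.0148
```

Run:
```python
from h import *
w=cam("wrist"); c=cam("scene"); s=r.get_state(); print(s["time_s"],s["tcp_pos"],s["contact_force"],s["gripper_width"])
cv2.imwrite("pics/s4.png",np.hstack([w["im"][:,160:400],cv2.resize(c["im"][130:250,160:300],(490,420),interpolation=cv2.INTER_CUBIC)]))
```

```text
10.175 [ 0.55909282 -0.15576911  0.10218584] [ 1.79855671 -0.21130864 -0.14106329] 0.014995850889644193
```

View pics/s4.png

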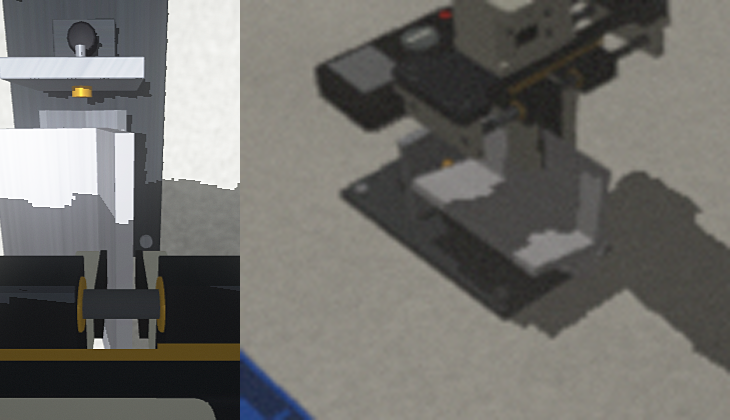

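The upright leg now leans a little towards the robot between the open jaws. Its inner face shows at (105,190) and the corner is sinking into the V, with forces under 2 N. I'll continue.

Request:
{"api": "drive_tool", "payload": {"plan": "0 0.1 0.1 0; 0 0.2 0.2 0; 0 0.3 0.3 0; 0 0.4 0.4 0; 0 0.5 0.6 0; 0 0.6 0.8 0; 0 0.65 0.8 0; 0 0.65 0.8 0", "fingers": 0.57}}

```text
time_s: 11.18
tcp_pos: [0.5526, -0.1565, 0.094]
eef_rot: [-180.0, -0.0, -83.4]
contact_force: [2.1, 0.2, -0.3]
gripper_width: 0.0188
```

Request:
{"api": "drive_tool", "payload": {"plan": "0 0.1 0.3 0; 0 0.2 0.6 0; 0 0.25 0.9 0; 0 0.3 1.2 0; 0 0.35 1.5 0; 0 0.4 1.6 0; 0 0.4 1.6 0", "fingers": 0.38}}

```text
time_s: 12.05
tcp_pos: [0.5483, -0.157, 0.078]
eef_rot: [180.0, -0.0, -83.4]
contact_force: [0.8, -0.0, 0.4]
gripper_width: 0.0272
```

Run:
```python
from h import *
w=cam("wrist"); c=cam("scene"); s=r.get_state(); print(s["time_s"],s["tcp_pos"],s["contact_force"],s["gripper_width"])
cv2.imwrite("pics/s5.png",np.hstack([w["im"][:,160:400],cv2.resize(c["im"][130:250,160:300],(490,420),interpolation=cv2.INTER_CUBIC)]))
```

```text
12.15 [ 0.54841515 -0.15704399  0.07816382] [0.26404219 0.0865361  0.04748026] 0.02702817331259917
```

View pics/s5.png

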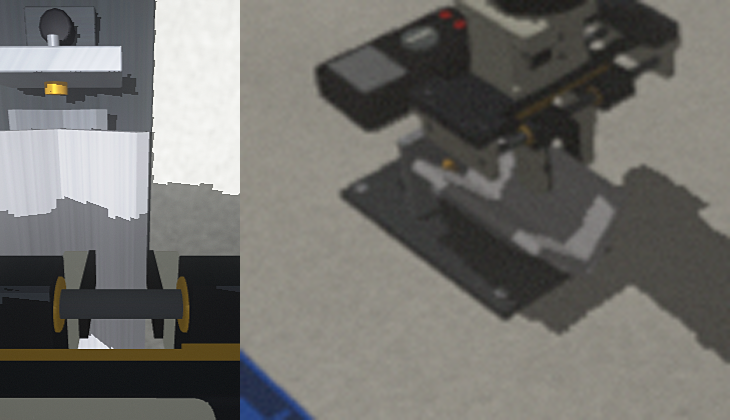

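The scene part shows a symmetric V with both legs at 45°, so the inner is down in the outer, with contact forces near zero. I'll retract, close the fingers and go behind the free end.

Request:
{"api": "drive_tool", "payload": {"plan": "0 0 -2 0; 0 0 -5 0; 0 0 -9 0; -3 -1.2 -10 0; -7 -2.5 -10 0; -9.5 -3.4 -10 0; -9.5 -3.4 -8 0; -9.5 -3.4 -7 0"}}

```text
time_s: 13.15
tcp_pos: [0.5707, -0.0584, 0.1473]
eef_rot: [179.9, 0.0, -83.3]
contact_force: [0.1, -1.3, -0.1]
gripper_width: 0.027
```

Run:
```python
from h import *
import pickle
r.capture("wrist");w=cam("wrist","pics/w6.png"); s=r.get_state(); pickle.dump((w,s),open("w6.pkl","wb")); print(s["time_s"],s["tcp_pos"],s["eef_rot"],s["contact_force"],s["gripper_width"])
c=cam("scene");t=cam("top")
S=lambda c,a,b,e,f,k: cv2.resize(c["im"][a:b,e:f],None,fx=k,fy=k,interpolation=cv2.INTER_CUBIC)
A=w["im"][:300,150:450]; B=S(c,130,230,170,310,3)
cv2.imwrite("pics/s6.png",np.hstack([A,B]))
```

```text
13.25 [ 0.57031739 -0.05898649  0.14696091] [ 1.79871382e+02 -4.98122198e-03 -8.33723166e+01] [-0.1324119   0.3438271   0.09895757] 0.027063475539247143
```

View pics/s6.png

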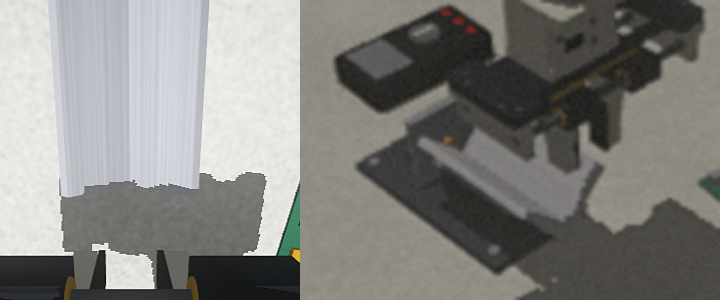

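The wrist half shows the nested angles' free end at v≈190, with tips at (210,195) and (348,188) in full-frame pixels. The valley is central and the end is clear of the fingers.

Run:
```python
from h import *
import pickle
w,s=pickle.load(open("w6.pkl","rb")); y=np.radians(-83.3); u=np.array([np.cos(y),np.sin(y)]); n=np.array([-np.sin(y),np.cos(y)])
for uv,z in(((211,196),.0837),((349,188.5),.0837),((200,5),.0837),((360,5),.0837),((279,183),.048)):
    p=ray(w,uv,z)[:2]; print(uv,"along",(p@u).round(4),"across",(p@n).round(4))
T=s["tcp_pos"][:2]; print("tcp",T@u,T@n)
```

```text
(211, 196) along 0.1501 across 0.6059
(349, 188.5) along 0.1551 across 0.5124
(200, 5) along 0.2635 across 0.605
(360, 5) along 0.2634 across 0.5126
(279, 183) along 0.1517 across 0.5598
tcp 0.1251229988372738 0.5595404976317337
```

Request:
{"api": "drive_tool", "payload": {"plan": "0 0 0 0; 0 0 2 0; 0 0 4 0; 0 0 6.5 0; 0 0 8.5 0; 0 0 10 0; 0 0 10.4 0; 0 0 10.4 0", "fingers": 1}}

```text
time_s: 14.35
tcp_pos: [0.5714, -0.0588, 0.0444]
eef_rot: [-180.0, -0.0, -83.3]
contact_force: [-0.1, 0.3, 0.3]
gripper_width: 0.0004
```

Tip-to-tip is 93.5 mm against the 93.4 mm expected when nested. Next I'll push; the stop should be at about 4.0 cm of travel.

Request:
{"api": "drive_tool", "payload": {"plan": "0.8 0 0 0; 1.2 0 0 0; 1.4 0 0 0; 1.6 0 0 0; 1.75 0 0 0; 1.9 0 0 0; 2.05 0 0 0; 2.2 0 0 0"}}

```text
time_s: 15.35
tcp_pos: [0.5739, -0.0798, 0.0443]
eef_rot: [-180.0, 0.0, -83.3]
contact_force: [-0.7, 5.3, 2.0]
gripper_width: 0.0004
```

Request:
{"api": "drive_tool", "payload": {"plan": "0.15 0 0 0; 0.3 0 0 0; 0.45 0 0 0; 0.6 0 0 0; 0.75 0 0 0; 0.9 0 0 0; 1.05 0 0 0; 1.2 0 0 0"}}

```text
time_s: 16.35
tcp_pos: [0.5752, -0.0916, 0.0444]
eef_rot: [-180.0, 0.0, -83.3]
contact_force: [-1.0, 6.6, 3.4]
gripper_width: 0.0005
```

Request:
{"api": "drive_tool", "payload": {"plan": "0.08 0 0 0; 0.16 0 0 0; 0.24 0 0 0; 0.32 0 0 0"}}

```text
time_s: 16.85
tcp_pos: [0.5756, -0.0947, 0.0444]
eef_rot: [-180.0, 0.0, -83.3]
contact_force: [-1.4, 6.4, 3.8]
gripper_width: 0.0004
```

Request:
{"api": "drive_tool", "payload": {"plan": "0.05 0 0 0; 0.1 0 0 0; 0.15 0 0 0; 0.2 0 0 0"}}

```text
time_s: 17.35
tcp_pos: [0.5758, -0.0967, 0.0444]
eef_rot: [-180.0, 0.1, -83.3]
contact_force: [-1.8, 7.7, 3.8]
gripper_width: 0.0007
```

Request:
{"api": "drive_tool", "payload": {"plan": "0.05 0 0 0; 0.1 0 0 0; 0.15 0 0 0"}}

```text
time_s: 17.73
tcp_pos: [0.5759, -0.0976, 0.0444]
eef_rot: [-180.0, 0.1, -83.3]
contact_force: [-2.5, 10.6, 4.8]
gripper_width: 0.0005
```

Request:
{"api": "drive_tool", "payload": {"plan": "0.05 0 0 0; 0.1 0 0 0"}}

```text
time_s: 17.98
tcp_pos: [0.576, -0.0977, 0.0444]
eef_rot: [-180.0, 0.1, -83.3]
contact_force: [-5.0, 17.6, 5.7]
gripper_width: 0.0006
```

The arm has stalled at the stop with force rising to 17.6 N, above the 8 N sliding force. I'll back off and check.

Request:
{"api": "drive_tool", "payload": {"plan": "-0.1 0 0 0; -0.5 0 0 0; -2 0 0 0; -4 0 0 0; -5 0 -3 0; -5 0 -8 0; -5 0 -13 0; -5 0 -13 0"}}

```text
time_s: 18.98
tcp_pos: [0.5726, -0.0491, 0.1786]
eef_rot: [-179.5, 0.0, -83.3]
contact_force: [0.3, 0.1, -1.3]
gripper_width: 0.0002
```

Request:
{"api": "drive_tool", "payload": {"plan": "3 -3 -2 0; 7 -7 -5 0; 11 -11 -6 0; 13 -13 -6 0; 13 -13 -6 0"}}

```text
time_s: 19.6
tcp_pos: [0.7149, -0.1649, 0.2315]
eef_rot: [179.8, 0.0, -83.4]
contact_force: [0.0, 0.7, -0.5]
gripper_width: 0.0007
```

Run:
```python
from h import *
import pickle
for i in range(2): r.capture("wrist")
w=cam("wrist","pics/w7.png"); s=r.get_state(); pickle.dump((w,s),open("w7.pkl","wb")); print(s["time_s"],s["tcp_pos"],s["contact_force"])
c=cam("scene")
S=lambda c,a,b,e,f,k: cv2.resize(c["im"][a:b,e:f],None,fx=k,fy=k,interpolation=cv2.INTER_CUBIC)
y=np.radians(-83.3); u=np.array([np.cos(y),np.sin(y)]); n=np.array([-np.sin(y),np.cos(y)])
P=proj(w,np.r_[u*.2444+n*.56,.06])[0]; print(P); a,b=np.clip((P-[90,100]).astype(int),0,None)
print("crop origin",a,b)
A=S(w,b,b+200,a,a+130,3)[:600]; B=S(c,140,230,180,280,4); B=cv2.copyMakeBorder(B,0,A.shape[0]-B.shape[0],0,0,0)
cv2.imwrite("pics/s7.png",np.hstack([A,B]))
```

```text
19.75 [ 0.71364382 -0.16351658  0.23323186] [ 0.72978328 -0.54258619  0.38402601]
[405.36107972 195.05585895]
crop origin 315 95
```

View pics/s7.png

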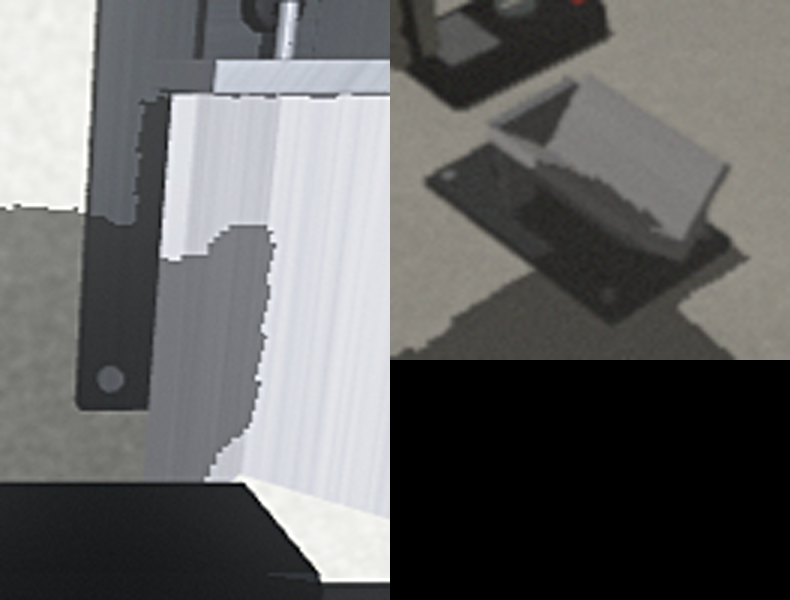

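The inner's end meets the stop face with no gap (row ~93 of the crop), and both legs lie at 45°. I'll take one look at the free end to confirm the outer is flush.

Request:
{"api": "drive_tool", "payload": {"plan": "-5 3 0 0; -10 7 0 0; -15 11 0 0; -19 15 0 0; -22 15.5 0 0; -22 15.5 0 0; -22 15.5 0 0"}}

```text
time_s: 20.68
tcp_pos: [0.5346, 0.0364, 0.2346]
eef_rot: [-179.9, 0.0, -83.3]
contact_force: [0.1, 0.9, -0.9]
gripper_width: 0.0005
```

Run:
```python
from h import *
for i in range(2): r.capture("wrist")
w=cam("wrist"); s=r.get_state(); print(s["time_s"],s["tcp_pos"])
y=np.radians(-83.3); u=np.array([np.cos(y),np.sin(y)]); n=np.array([-np.sin(y),np.cos(y)])
q=[np.r_[u*.1744+n*(.56+d),z] for d,z in((0,.03),(0,.037),(0,.048),(.0467,.0837),(-.0467,.0837),(.0255,.0555))]; P=proj(w,q); print(P.round(1))
a,b=(P[1]-[85,60]).clip(0).astype(int); print("crop",a,b)
cv2.imwrite("pics/s8.png",cv2.resize(w["im"][b:b+120,a:a+170],None,fx=4.5,fy=4.5,interpolation=cv2.INTER_NEAREST))
```

```text
20.825 [0.53501172 0.03549249 0.23394011]
[[255.   41.8]
 [254.5  40.3]
 [253.6  37.6]
 [194.   27.8]
 [306.3  27.6]
 [225.1  35.8]]
crop 169 0
```

View pics/s8.png

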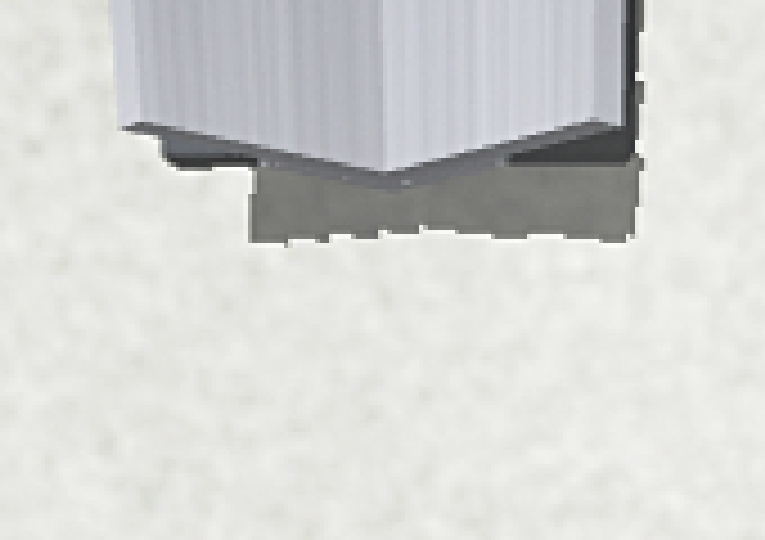

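The free end shows both end faces as one continuous band with no step: the valley is at (385,175) and the ends of the legs at (125,128) and (620,128). That matches the projected home position to about 1 px. Handing in.

```bash
python3 -c "
from plant import r
print(r.close_job())"
```

```text
the job is handed in; nothing more can be done
None
```

The long thick angle now lies nested in the thin one in the V jig, and both are home against the end stop. I handed the job in at about 21 s of the 48 s allowed.

I gripped the angle by its upright leg and set it level across the V's mouth. Then I opened the jaws in steps and guided it as it tipped 45° into the corner. With closed fingers I pushed both ends along the V. Sliding took about 7 N, and at the stop the force rose to about 18 N with no more movement, so I backed off.

**What the last checks showed:**
- **Nesting:** the thick angle measured 93.5 mm from tip to tip, against the 93.4 mm expected when nested. I measured this before the push; pictures after it still show both legs at 45°.
- **At the stop:** there is no visible gap between the thick angle's end and the stop face. The contact button was hidden, so I take it to be pressed in from that and was not able to see it.
- **Ends flush:** at the free end the two end faces run on with no step, within about 1 pixel of where they should be.

One measurement disagreed: a shadow misled me about the angle's near end when I first located it. I used the far end and the known 140 mm length instead, and a later view put the grip within 1 mm of mid-length. None of the final checks failed.

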